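# Scoop ferrite cores out of the parts drawer

## Task

Pull the parts drawer out to its stop, then use the scoop to carry all four ferrite cores from the drawer into the empty clear bin that stands beside the cabinet, and stand the emptied scoop upright on the bench again. Do not touch the cores with the fingers, leave the drawer pulled out, and leave the other things on the bench alone.

Things in the scene. Friction and masses are not known exactly. Their poses are not given: they have to be found in the camera images.
- cabinet: low white steel parts cabinet, fixed to the bench, 260 deep (x) x 250 wide (y) x 95 high; origin at the centre of its underside; its front faces its own -x, roughly to the robot. A clamp fixture standing on its top reaches 133 above the bench (it starts 110 behind the cabinet's front)
- drawer (a joint): how far the drawer has slid out along the cabinet's -x, m: 0 shut, 0.150 at its stop; stiff runners (about 3 N); it may start up to 12 mm ajar
- drawer_handle (a point): middle of the drawer's dark bar handle: round bar 11 thick, 110 long along the cabinet's y, 74 above the bench, 35 in front of the drawer's front panel (clear gap 29 between bar and panel). The panel's top edge is 91 above the bench. Axes as the cabinet
- lane (a point): middle of the floor (22 above the bench) of the drawer's core lane, a steel trough: inner 84 along the cabinet's x, 200 along y, walls 46 high; 145 behind the handle, moves with the drawer, axes as the cabinet. Only at the stop is the lane wholly clear of the cabinet, whose front is then 52 behind this point. Cores start in the lane's +y half, none within 10 of its middle; its -y half is empty
- core1: centre of a loose dark ferrite core, a rounded barrel 20 diameter x 18 high, 25 g; four alike, standing in the drawer's lane
- core2: centre of a loose dark ferrite core, a rounded barrel 20 diameter x 18 high, 25 g; four alike, standing in the drawer's lane
- core3: centre of a loose dark ferrite core, a rounded barrel 20 diameter x 18 high, 25 g; four alike, standing in the drawer's lane
- core4: centre of a loose dark ferrite core, a rounded barrel 20 diameter x 18 high, 25 g; four alike, standing in the drawer's lane
- scoop_grip (a point): centre of the scoop's black upright grip, 95 above the scoop's underside. The grip is a block 16 thick (along the scoop's x) x 28 wide (y) x 70 high (60 to 130 above the underside). Axes of the scoop: x to its open side, z up. The scoop is aluminium, 140 g, stands on the bench on its flat underside and starts with its open side turned roughly to world +y
- scoop_pan (a point): middle of the scoop's pan on its floor (3 above the underside), 40 in front (+x) of the grip's axis and 92 below the grip's centre. The pan is 76 wide (y); its open lip, a ramp thinning to 1.5, is 37 in front of this point, its back wall 33 behind, side walls 24 high that end 14 short of the lip
- bin: empty clear plastic open bin, fixed, 160 (x) x 140 (y) x 55 high, walls and floor 4; origin at the centre of its underside. Bin and scoop stand on opposite sides of the cabinet's drawer, either way round
- spray_can: bystander: yellow spray can, 52 diameter, 190 high, origin at the centre of its underside
- flux_jar: bystander: amber jar, 48 diameter, 50 high, origin at the centre of its underside
- driver: bystander: screwdriver lying on the bench, 170 long along its x
- tweezers: bystander: steel tweezers lying on the bench, 120 long along their x
- jig_block: bystander: aluminium jig block 50 x 36 x 33 high
Not all that is in view belongs to the job. Leave any yellow look-alike of the part that bears scoop_grip alone.

How it is judged:
On the way, in this order (a step that is already met when the one before it is completed fails the run):
1. the drawer is pulled out to its stop (within 4 mm) (value of joint drawer above 0.146 m), for 0.1 s.
2. cores ride in the pan of the scoop (at least one within 45 mm of its middle), lifted so that the pan is 90 mm or more above the bench (height (world z) of scoop_pan above 0.09 m and distance between any of core1, core2, core3, core4 and scoop_pan below 0.045 m), for 0.2 s.
3. all four cores lie in the clear bin (x of core1 in the frame of bin between -0.078 and 0.078 m and y of core1 in the frame of bin between -0.068 and 0.068 m and z of core1 in the frame of bin between 0 and 0.055 m and x of core2 in the frame of bin between -0.078 and 0.078 m and y of core2 in the frame of bin between -0.068 and 0.068 m and z of core2 in the frame of bin between 0 and 0.055 m and x of core3 in the frame of bin between -0.078 and 0.078 m and y of core3 in the frame of bin between -0.068 and 0.068 m and z of core3 in the frame of bin between 0 and 0.055 m and x of core4 in the frame of bin between -0.078 and 0.078 m and y of core4 in the frame of bin between -0.068 and 0.068 m and z of core4 in the frame of bin between 0 and 0.055 m), for 0.2 s.
At the end, for the whole second after the job is handed in: All four cores lie inside the bin, below its rim; the drawer is still out to within 15 mm of its stop; the scoop stands upright on the bench (tilt under 0.1 rad, grip centre 88 to 100 mm above the bench) (all of step 3 and value of joint drawer above 0.135 m and angle between scoop_grip's own z axis and vertical below 0.1 rad and height (world z) of scoop_grip between 0.088 and 0.1 m); the robot touches nothing.
It fails at once if the fingers touch a core (contact force between the fingers and core1 above 0.5 N or contact force between the fingers and core2 above 0.5 N or contact force between the fingers and core3 above 0.5 N or contact force between the fingers and core4 above 0.5 N).
It fails at once if a bystander (spray can, jar, screwdriver, tweezers, jig block) is shifted by more than 30 mm (distance of any of spray_can, flux_jar, driver, tweezers, jig_block from where it was at the start of the episode above 0.03 m).
It also fails if it takes over 72 s, if anything falls off the work surface, if the arm or the gripper's body presses on something with over 40 N, if the wrist force passes 120 N, or if a joint passes its speed limit or range.

## Robot

A 7-joint arm with a two-finger parallel gripper is mounted at the origin on the work surface. World frame = base frame: x ahead of the robot, y to its left, z up, the work surface at z = 0. Lengths are in m, angles in rad, forces in N, time in s.
With the tool pointing down it reaches from about 0.4 to 0.85 m from the base axis. Payload 6.9 kg.
Tool frame: the origin (TCP) lies midway between the tips of the shut fingers; the grasp point (between the pads) lies 19 mm behind it (ctrl.tcp_to_grasp is the distance from the TCP to the grasp point, in m); z points along the fingers, y is the line along which they close (so a half turn about z gives the same grasp; the last joint's range is limited). The gripper opens to 85 mm and grips with 20 to 120 N. Pads are 22 mm wide; open, the fingers measure 114 mm over their backs; the gripper's body (76 mm by 85 mm) begins 54 mm behind the grasp point. The pads swing forward as they close: fully open they stand 13 mm farther back than shut.
Start: joints at [-1.006, 0.507, -0.238, 1.5, 0.126, 1.149, -0.155], TCP at [0.277, 0.56, 0.231] pointing down, gripper open.
Joint ranges: [-3.08, 3.08], [-0.24, 2.05], [-1.43, 1.35], [0, 2.5], [-1.52, 4.66], [0.17, 1.96], [-2.89, 2.89]. Speed limits (rad/s): [2.39, 2.39, 3.14, 3.14, 3.14, 3.14, 3.14].

## Interface

Orientations are given as a rotation vector (axis times angle).
In Python, from workcell import ctrl, viewer gives the robot as it stands.
- The arm moves only by the tool servo_tool, never from a script. Its argument "plan" is a list of rows, each a list of 4 numbers: the shift along the tool's x, y, z in mm, then the turn about the tool's z in rad. A call has 1 to 20 rows; each row is the pose to reach, as a shift and turn from the pose commanded when the call began, along the tool's axes at that moment; what a row does not reach only later rows make up. A row lasts 1/12 s, in which the tool goes at most 41.7 mm and 7.16 degrees, less where a joint would pass 70% of its speed; a pose out of reach is approached as far as the arm can. A call with a gripper value outside its range is refused whole. "claw" is the closure, from 0 (fully open) to 1 (shut), set as the call begins (left out, the last holds). The fingers move at their own pace and stop on an object; "newtons" is the grip in N (left out, the last holds). Time passes only in rows, so rows that repeat a pose let the fingers close. It gives the time, the measured TCP pose, the force, the opening and the grip force at its end, in the units of the state.
- ctrl.get_state(): the state, without advancing time (a new reading comes with each control period).
- viewer.snapshot(name): name is "side" or "top" or "wrist"; returns a dict with "image" (400x640x3 uint8, red, green, blue), "depth" (400x640 float32, m along the optical axis (not along the pixel's ray), 0 where there is no reading), "fovy" (degrees; the focal length in pixels is half the picture's height over the tangent of half this angle, whatever the lens; pixels are square), "cx", "cy" (the principal point, pixels), "k1" (the pictures are not rectified: a ray, as slopes to the right and down, at radius r is drawn at 1 + k1 r^2 times it, then the intrinsics apply), "extrinsics" (4x4, takes a point from camera to world coordinates). Camera axes: x right, y down, z forward; pixel columns grow to the right and rows downward; lengths in m; the calibration is good to about 2 mm. A picture is of the moment at which its call begins.
- ctrl.hand_in(): hands the job in; it is judged then, once.
The state is a dict: "t": time; "qpos": joint angles; "qd": joint speeds; "joint_torque": joint torques, N m; "ee_pos": TCP position; "ee_rot": TCP orientation; "ft_force": force on the tool from outside, world axes, zero at the start; "torque": the same for the moment, N m; "finger_gap": finger opening in m; "finger_force": force on a finger pad.
Only numpy, scipy, OpenCV 4.12 (cv2) and the standard library are available. Lean on these libraries where they do the work, as an engineer would, in place of code of your own. Each camera call takes 0.05 s, during which the arm holds its last target. There are 200 camera calls.

## Working session

There is one attempt and no reset: what is moved stays moved. The work goes in short steps, Python scripts to look and compute and a tool call to move; the robot and the scene stay as the last step left them, time stands still between calls to the robot, and variables do not carry over. Pictures are saved under pics/ and viewed, at most 10 in all, crops included, and the job is handed in when it is done.

Besides the shell and the picture viewer there is one more tool, called after ">>>" as name([rows], argument=value, ...), one row to a line, values as JSON. servo_tool: Moves the arm, as the interface text tells. Its arguments: {"type":"object","properties":{"plan":{"type":"array","items":{"type":"array","items":{"type":"number"}}},"claw":{"type":"number"},"newtons":{"type":"number"}},"required":["plan"]}

```bash
mkdir -p pics; ls
cat > h.py <<'E'
import numpy as np, cv2
from workcell import ctrl, viewer
def snap(n):
    s=viewer.snapshot(n); s['h']=s['image'].shape[0]; s['f']=s['h']/2/np.tan(np.radians(s['fovy'])/2); return s
def save(img,p): cv2.imwrite(p,cv2.cvtColor(img,cv2.COLOR_RGB2BGR))
def rays(s,uv):
    uv=np.atleast_2d(np.array(uv,float)); K=np.array([[s['f'],0,s['cx']],[0,s['f'],s['cy']],[0,0,1]])
    p=cv2.undistortPoints(uv[:,None],K,np.array([s['k1'],0,0,0.]))[:,0]
    return np.c_[p,np.ones(len(p))]
def plane(s,uv,z):
    E=np.array(s['extrinsics']); d=rays(s,uv)@E[:3,:3].T; o=E[:3,3]
    return o+d*((z-o[2])/d[:,2])[:,None]
def cloud(s):
    h,w=s['depth'].shape; u,v=np.meshgrid(np.arange(w),np.arange(h))
    r=rays(s,np.c_[u.ravel(),v.ravel()]); E=np.array(s['extrinsics'])
    return ((r*s['depth'].reshape(-1,1))@E[:3,:3].T+E[:3,3]).reshape(h,w,3)
E
python3 - <<'E'
from h import *
st=ctrl.get_state(); print({k:np.round(v,3) for k,v in st.items()}, ctrl.tcp_to_grasp)
for n in("top","side"):
    s=snap(n); save(s['image'],f'pics/{n}0.png'); print(n,s['f'],s['cx'],s['cy'],s['k1'],np.round(s['extrinsics'],3).tolist(),(s['depth']==0).mean())
E
```

```text
pics
{'t': np.float64(0.0), 'qpos': array([-1.005,  0.508, -0.238,  1.501,  0.126,  1.149, -0.155]), 'qd': array([ 0.001,  0.   , -0.002, -0.   , -0.001, -0.001,  0.001]), 'joint_torque': array([ 1.0000e-03, -6.2059e+01, -2.1860e+00, -2.4965e+01,  1.3000e-02,
        1.2000e-02, -0.0000e+00]), 'ee_pos': array([0.277, 0.56 , 0.23 ]), 'ee_rot': array([-7.160e-01, -3.059e+00,  3.000e-03]), 'ft_force': array([ 0.133, -0.149, -0.284]), 'torque': array([-0.02 , -0.004, -0.063]), 'finger_force': np.float64(0.0), 'finger_gap': np.float64(0.085)} 0.0187
top 429.7826427838248 319.4332251619615 200.45104486072003 -0.00988311256467825 [[-0.01, -0.981, 0.193, 0.256], [-1.0, 0.011, 0.005, 0.074], [-0.007, -0.193, -0.981, 1.562], [0.0, 0.0, 0.0, 1.0]] 0.004
side 455.81249866609994 326.67192076923584 196.39748514788337 -0.12135394673199693 [[0.958, -0.158, 0.24, 0.247], [-0.287, -0.472, 0.834, -1.096], [-0.018, -0.868, -0.497, 0.77], [0.0, 0.0, 0.0, 1.0]] 0.0037421875
```

View pics/top0.png

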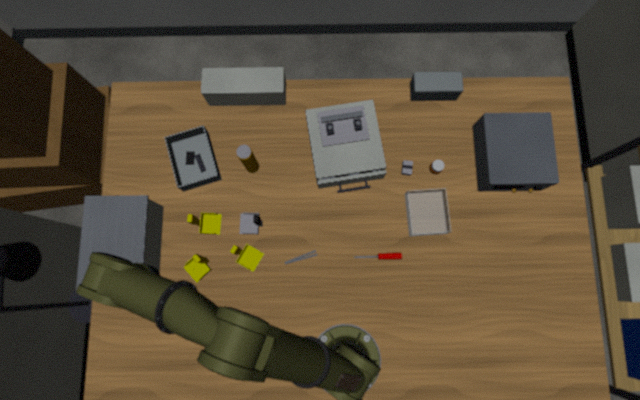

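View pics/side0.png

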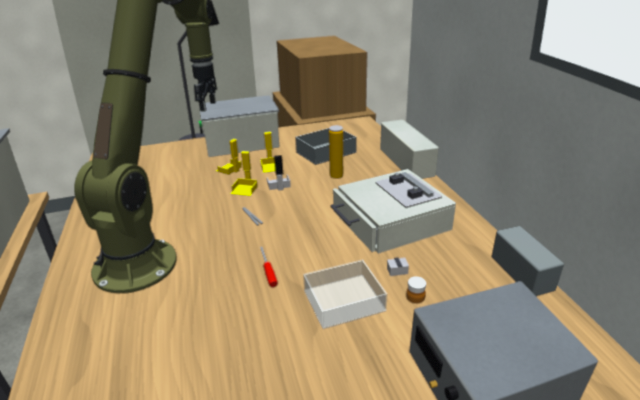

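The top view shows the aluminium scoop with black grip at about (252,223). The yellow look-alikes are at (211,223), (250,257) and (197,268). Only the (252,223) object is grey with a black grip, so it is the scoop. The cabinet is at (345,145) with its handle at (353,187), and the clear bin is at (427,212). The spray can, jar, jig, driver and tweezers are at (248,158), (437,166), (407,168), (385,256) and (300,257).

```bash
cat > m.py <<'E'
from h import *
s=snap("top"); P=cloud(s); I=s['image']
t=snap("side")
a=cv2.resize(I[130:280,160:330],None,fx=2.3,fy=2.3,interpolation=cv2.INTER_CUBIC)
a2=cv2.resize(I[90:240,300:470],None,fx=2.3,fy=2.3,interpolation=cv2.INTER_CUBIC)
save(np.hstack([a,a2]),'pics/crop1.png')
def box(uv0,uv1,zlo,zhi,name,cond=None):
    m=np.zeros(I.shape[:2],bool); m[uv0[1]:uv1[1],uv0[0]:uv1[0]]=1
    m&=(P[...,2]>zlo)&(P[...,2]<zhi)
    if cond is not None: m&=cond
    q=P[m]; 
    if len(q)<4: print(name,len(q)); return
    r=cv2.minAreaRect(q[:,:2].astype(np.float32)); print(name,len(q),'mean',q.mean(0).round(4),'rect',np.round(r[0],4),np.round(r[1],4),round(r[2],2),'z',np.percentile(q[:,2],[5,50,95]).round(3))
g=I.astype(int); dark=g.max(2)<60; grey=(g.max(2)-g.min(2))<40
box((295,90),(395,200),.085,.105,'cabtop')
box((325,175),(385,200),.055,.085,'handle')
box((395,180),(460,245),.045,.065,'binrim')
box((395,180),(460,245),.002,.012,'binfloor')
box((235,205),(270,240),.1,.14,'griptop')
box((235,205),(270,240),.0005,.04,'pan',grey)
box((235,205),(270,240),.015,.04,'panwalls')
box((230,135),(265,180),.17,.21,'can')
box((425,155),(450,180),.035,.06,'jar')
box((398,158),(418,180),.02,.045,'jig')
for z,n in((.13,'g'),): print(plane(s,[[257,220],[240,213]],z))
E
python3 m.py
```

```text
cabtop 4233 mean [ 0.7491 -0.0145  0.0965] rect [ 0.7445 -0.0165] [0.3205 0.2511] 8.48 z [0.09  0.096 0.104]
handle 246 mean [ 0.6083 -0.0382  0.075 ] rect [ 0.6093 -0.0454] [0.0623 0.2139] 1.38 z [0.058 0.077 0.084]
binrim 274 mean [ 0.5139 -0.3085  0.0538] rect [ 0.5113 -0.306 ] [0.1612 0.1428] 2.9 z [0.046 0.054 0.061]
binfloor 1810 mean [ 0.5172 -0.3113  0.0053] rect [ 0.517  -0.3142] [0.2458 0.2397] 89.17 z [0.002 0.005 0.01 ]
griptop 51 mean [0.4768 0.2974 0.1263] rect [0.4778 0.2983] [0.0165 0.0263] 89.49 z [0.112 0.129 0.134]
pan 313 mean [0.4809 0.3422 0.0083] rect [0.4823 0.3343] [0.0861 0.0814] 88.2 z [0.001 0.005 0.028]
panwalls 49 mean [0.4763 0.3225 0.0257] rect [0.4788 0.3266] [0.0703 0.0749] 87.99 z [0.018 0.025 0.037]
can 196 mean [0.6937 0.3317 0.1884] rect [0.6944 0.3316] [0.0487 0.0474] 83.28 z [0.176 0.19  0.195]
jar 120 mean [ 0.6798 -0.35    0.0498] rect [ 0.6804 -0.351 ] [0.0421 0.0407] 72.87 z [0.042 0.05  0.056]
jig 135 mean [ 0.6795 -0.2421  0.0311] rect [ 0.6798 -0.2422] [0.0346 0.0514] 80.94 z [0.022 0.031 0.037]
[[0.47353935 0.29273418 0.13      ]
 [0.49809683 0.35074705 0.13      ]]
```

View pics/crop1.png

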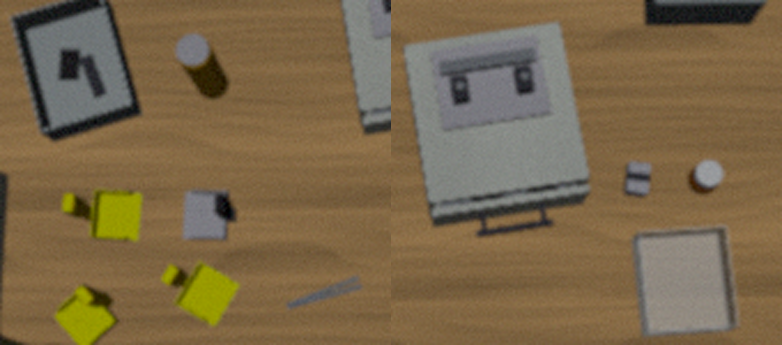

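The enlarged crop confirms it: the grey pan at crop (205,215) with the black grip at (228,205) to its right is the scoop, open to image left (+y). The other three are all yellow. Next I measure the handle and cabinet yaw and work out the tool axes.

```bash
cat >> h.py <<'E'
from scipy.spatial.transform import Rotation as R
def go(target,yaw=None):
    """print shift (mm) in tool axes to reach world TCP target, and turn so tool y lies along world heading yaw (mod pi)"""
    st=ctrl.get_state(); M=R.from_rotvec(st['ee_rot']).as_matrix()
    d=M.T@(np.array(target)-st['ee_pos'])*1000; a=0
    hd=np.arctan2(M[1,1],M[0,1])
    if yaw is not None: a=-((yaw-hd+np.pi/2)%np.pi-np.pi/2)
    print('tcp',st['ee_pos'].round(4),'heading y',hd.round(3),'zaxis',M[:,2].round(3),'shift',d.round(1),'turn',round(a,3),'q7',st['qpos'][6].round(2),'t',round(st['t'],2))
E
python3 - <<'E'
from h import *
s=snap("top"); P=cloud(s); I=s['image'].astype(int)
m=np.zeros(I.shape[:2],bool); m[176:200,330:380]=1
m&=(P[...,2]>.062)&(P[...,2]<.088)&(I.max(2)<110)
v,u=np.nonzero(m); q=plane(s,np.c_[u,v],.078)
# bar = points in front of panel: fit line
ct=cv2.fitLine(q[:,:2].astype(np.float32),cv2.DIST_HUBER,0,.01,.01).ravel(); print(len(q),ct.round(4), np.degrees(np.arctan2(ct[1],ct[0])))
print(np.c_[u,v,(q*1000)[:,:2]].round(0)[::6].astype(int).tolist())
# cabinet front edge/sides from plane hull
m=np.zeros(I.shape[:2],bool); m[95:200,298:392]=1; m&=(abs(P[...,2]-.095)<.006)
r=cv2.minAreaRect(P[m][:,:2].astype(np.float32)); print(cv2.boxPoints(r).round(3).tolist())
go([.6,-.04,.15],.148)
E
```

```text
212 [ 0.2405 -0.9707  0.6002 -0.0521] -76.08617
[[367, 176, 635, -88], [374, 176, 635, -113], [363, 177, 632, -74], [369, 177, 631, -95], [359, 178, 628, -60], [350, 179, 625, -27], [356, 179, 625, -49], [340, 180, 622, 8], [347, 180, 621, -17], [356, 180, 621, -49], [339, 181, 618, 12], [365, 181, 617, -81], [335, 182, 615, 26], [365, 182, 613, -80], [338, 183, 611, 15], [340, 184, 607, 8], [365, 185, 602, -80], [340, 186, 600, 9], [366, 186, 599, -83], [340, 187, 596, 9], [361, 187, 595, -66], [367, 187, 595, -87], [341, 188, 593, 5], [353, 188, 592, -37], [359, 188, 592, -59], [365, 188, 592, -80], [342, 189, 589, 2], [348, 189, 589, -20], [354, 189, 588, -41], [360, 189, 588, -62], [342, 190, 585, 2], [348, 190, 585, -19], [354, 190, 585, -41], [341, 191, 582, 5], [347, 191, 581, -16], [341, 192, 578, 5]]
[[0.6039999723434448, 0.08900000154972076], [0.6420000195503235, -0.1589999943971634], [0.921999990940094, -0.11699999868869781], [0.8840000033378601, 0.13199999928474426]]
tcp [0.2773 0.5599 0.2309] heading y 1.111 zaxis [-0.    -0.001 -1.   ] shift [-555.4 -394.3   81.2] turn 0.963 q7 -0.15 t 0.25
```

>>> servo_tool([
  [-35,-24,0,0.12],
  [-70,-48,0,0.24],
  [-105,-72,0,0.36],
  [-140,-97,0,0.48],
  [-175,-121,0,0.6],
  [-210,-145,0,0.72],
  [-245,-170,0,0.84],
  [-280,-195,0,0.963],
  [-315,-220,0,0.963],
  [-350,-245,5,0.963],
  [-385,-270,10,0.963],
  [-420,-295,15,0.963],
  [-450,-320,20,0.963],
  [-480,-345,30,0.963],
  [-510,-365,40,0.963],
  [-535,-380,50,0.963],
  [-550,-402,60,0.963],
  [-550,-405,70,0.963],
  [-550,-405,70,0.963],
  [-550,-405,70,0.963],
], claw=0.68)

```text
t: 1.92
ee_pos: [0.5899, -0.0462, 0.1608]
ee_rot: [-2.05, -2.378, 0.001]
ft_force: [0.6, 0.4, 1.0]
finger_gap: 0.0273
finger_force: 0.0
```

Run:
```python
from h import *
go([.587,-.04,.055],.149)
s=snap("wrist"); save(s['image'],'pics/w1.png'); print(s['f'],np.round(s['extrinsics'],3).tolist())
np.savez('w1.npz',P=cloud(s),I=s['image'])
P=cloud(s); m=(abs(P[...,2]-.076)<.006)&(P[...,0]<.612)&(abs(P[...,1]+.04)<.08)
q=P[m]; print(len(q)); r=cv2.minAreaRect(q[:,:2].astype(np.float32)); print(r, np.median(q,0))
```

```text
tcp [ 0.5899 -0.0462  0.1608] heading y 0.148 zaxis [-0.002  0.001 -1.   ] shift [  6.4  -1.8 105.8] turn -0.001 q7 0.26 t 1.92
300.8663505072804 [[0.989, 0.139, 0.045, 0.578], [0.146, -0.939, -0.311, 0.034], [-0.001, 0.314, -0.949, 0.304], [0.0, 0.0, 0.0, 1.0]]
2451
((0.6016325354576111, -0.035801589488983154), (0.03474746644496918, 0.1194332093000412), 8.090995788574219) [ 0.59037827 -0.02426333  0.07842199]
```

View pics/w1.png

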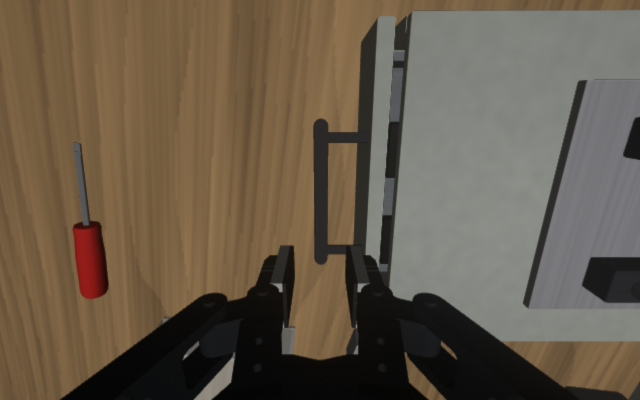

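The wrist view shows the dark bar from (321,124) to (321,260), between the fingers, with the panel at x≈375. The drawer is slightly ajar. I compute the bar's end points.

Run:
```python
from h import *
s=snap("wrist")
q=plane(s,[[321,124],[321,260],[321,192],[371,192]],.077); print(q.round(4))
```

```text
[[ 0.5822  0.0189  0.077 ]
 [ 0.599  -0.0923  0.077 ]
 [ 0.59   -0.0326  0.077 ]
 [ 0.6289 -0.0267  0.077 ]]
```

>>> servo_tool([
  [9,1.5,25,0],
  [9,1.5,55,0],
  [9,1.5,80,0],
  [9,1.5,100,0],
  [9,1.5,105,0],
  [9,1.5,105,0],
])

```text
t: 2.52
ee_pos: [0.5901, -0.0363, 0.0557]
ee_rot: [-2.048, -2.38, 0.001]
ft_force: [-0.0, 0.2, 0.7]
finger_gap: 0.0273
finger_force: 0.0
```

>>> servo_tool([
  [0,0,0,0],
  [0,0,0,0],
  [0,0,0,0],
  [0,0,0,0],
], claw=1, newtons=50)

```text
t: 2.85
ee_pos: [0.5913, -0.0372, 0.0578]
ee_rot: [2.05, 2.379, 0.003]
ft_force: [-2.4, 2.8, 6.8]
finger_gap: 0.0092
finger_force: 49.2
```

>>> servo_tool([
  [0,-10,0,0],
  [0,-25,0,0],
  [0,-40,0,0],
  [0,-55,0,0],
  [0,-70,0,0],
  [0,-85,0,0],
  [0,-100,0,0],
  [0,-110,0,0],
  [0,-120,0,0],
  [0,-130,0,0],
  [0,-136,0,0],
  [0,-141,0,0],
  [0,-146,0,0],
  [0,-146,0,0],
])

```text
t: 4.02
ee_pos: [0.4489, -0.0586, 0.0577]
ee_rot: [2.047, 2.377, 0.007]
ft_force: [3.3, 3.9, 5.1]
finger_gap: 0.0089
finger_force: 50.6
```

>>> servo_tool([
  [0,-2,0,0],
  [0,-4,0,0],
  [0,-6,0,0],
  [0,-8,0,0],
  [0,-8,0,0],
])

```text
t: 4.43
ee_pos: [0.4489, -0.0587, 0.0579]
ee_rot: [2.038, 2.372, 0.02]
ft_force: [23.4, 9.4, -18.3]
finger_gap: 0.0091
finger_force: 48.8
```

At the stop: the force rose with no more motion. I relax the pull, open and rise.

>>> servo_tool([
  [0,6,0,0],
  [0,6,0,0],
])

```text
t: 4.6
ee_pos: [0.4489, -0.0586, 0.0577]
ee_rot: [2.045, 2.377, 0.009]
ft_force: [5.4, 6.2, 3.1]
finger_gap: 0.0089
finger_force: 51.0
```

>>> servo_tool([
  [0,0,0,0],
  [0,0,0,0],
  [0,0,0,0],
], claw=0.68)

```text
t: 4.85
ee_pos: [0.444, -0.0601, 0.0565]
ee_rot: [2.052, 2.379, -0.001]
ft_force: [-0.5, 0.0, 0.8]
finger_gap: 0.0277
finger_force: 0.0
```

>>> servo_tool([
  [0,0,-30,0],
  [0,0,-70,0],
  [0,0,-110,0],
  [0,0,-150,0],
  [0,0,-180,0],
  [0,0,-180,0],
  [0,0,-180,0],
])

```text
t: 5.43
ee_pos: [0.4447, -0.0601, 0.2379]
ee_rot: [2.05, 2.377, 0.003]
ft_force: [0.3, -1.1, -0.6]
finger_gap: 0.0273
finger_force: 0.0
```

Run:
```python
from h import *
go([.4778,.298,.095+.03],0.0)
s=snap("wrist"); save(s['image'],'pics/w2.png')
t=snap("top"); save(cv2.resize(t['image'][110:260,230:470],None,fx=3,fy=3,interpolation=cv2.INTER_CUBIC),'pics/t2.png')
```

```text
tcp [ 0.4447 -0.0601  0.2379] heading y 0.147 zaxis [ 0.004 -0.    -1.   ] shift [349.5  84.9 112.9] turn 0.147 q7 0.27 t 5.43
```

View pics/w2.png

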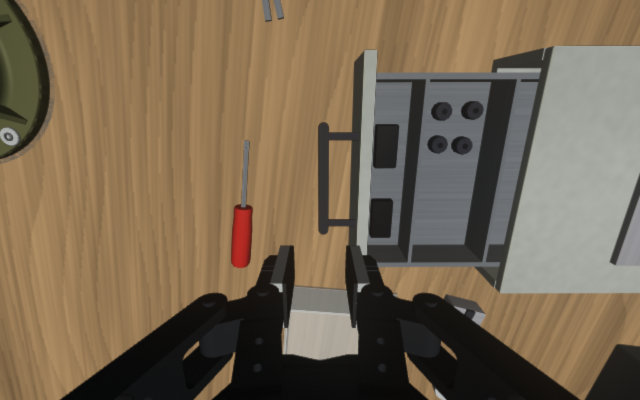

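The drawer is out. The cores are at (442,111), (472,110), (437,144) and (462,145), the lane floor runs from about x=418 to 485, and the bar runs (323,125)–(323,232). I compute the lane from the bar, walls and cores.

Run:
```python
from h import *
s=snap("wrist")
b=plane(s,[[323,126],[323,231]],.076)[:,:2]; m=b.mean(0); d=b[0]-b[1]; yaw=np.arctan2(-d[0],d[1]); print(b,m,yaw,np.hypot(*d))
yaw=.149; ex=np.array([np.cos(yaw),np.sin(yaw)]); ey=np.array([-ex[1],ex[0]])
L=m+.145*ex; print('lane',L)
c=plane(s,[[442,111],[472,110],[437,144],[462,145]],.04)[:,:2]-L; print('cores lane xy',np.c_[c@ex,c@ey].round(3))
P=cloud(s); q=P[...,:2]-L; a=q@ex; bb=q@ey; z=P[...,2]
for y0 in(-.06,-.02,.02,.08):
    print(y0,end=': ')
    for x0 in np.arange(-.066,.067,.004):
        k=(abs(a-x0)<.002)&(abs(bb-y0)<.008)
        if k.sum(): print(int(1000*x0),int(1000*np.median(z[k])),end=' | ')
    print()
print('ends')
for y0 in list(np.arange(-.116,-.084,.004))+list(np.arange(.084,.116,.004)):
    k=(abs(bb-y0)<.002)&(abs(a)<.02)
    if k.sum(): print(int(1000*y0),int(1000*np.median(z[k])),end=' | ')
```

```text
[[ 0.43844773 -0.00247368]
 [ 0.45519636 -0.11318585]] [ 0.44682205 -0.05782976] 0.15014239025300813 0.11197188405642043
lane [ 0.59021545 -0.03630462]
cores lane xy [[-0.016  0.069]
 [ 0.016  0.07 ]
 [-0.018  0.033]
 [ 0.01   0.032]]
-0.06: -66 34 | -62 34 | -57 33 | -53 22 | -49 22 | -45 29 | -41 56 | -37 67 | -21 22 | -17 22 | -13 22 | -9 22 | -5 22 | -1 22 | 2 22 | 6 22 | 10 22 | 14 22 | 18 22 | 22 22 | 26 22 | 30 22 | 34 22 | 38 22 | 42 40 | 46 52 | 54 91 | 58 95 | 62 95 | 66 95 | 
-0.02: -66 22 | -62 22 | -57 22 | -53 22 | -49 22 | -45 22 | -41 53 | -37 67 | -21 22 | -17 22 | -13 22 | -9 22 | -5 22 | -1 21 | 2 22 | 6 22 | 10 22 | 14 22 | 18 22 | 22 22 | 26 22 | 30 22 | 34 22 | 38 22 | 42 39 | 46 51 | 50 67 | 54 91 | 58 95 | 62 95 | 66 95 | 
0.02: -66 34 | -62 34 | -57 33 | -53 22 | -49 22 | -45 23 | -41 55 | -37 67 | -21 22 | -17 22 | -13 22 | -9 23 | -5 22 | -1 22 | 2 22 | 6 22 | 10 23 | 14 36 | 18 38 | 22 23 | 26 22 | 30 22 | 34 22 | 38 22 | 42 38 | 46 50 | 50 67 | 54 91 | 58 95 | 62 95 | 66 95 | 
0.08: -66 22 | -62 21 | -57 22 | -53 22 | -49 22 | -45 22 | -41 54 | -37 67 | -21 22 | -17 22 | -13 23 | -9 22 | -5 22 | -1 22 | 2 22 | 6 22 | 10 22 | 14 22 | 18 23 | 22 22 | 26 22 | 30 22 | 34 22 | 38 22 | 42 42 | 46 51 | 50 67 | 54 91 | 58 95 | 62 95 | 66 95 | 
ends
-108 68 | -104 67 | -99 44 | -95 22 | -91 22 | -87 22 | 84 22 | 88 22 | 92 22 | 96 22 | 100 67 | 104 68 | 112 0 |
```

Run:
```python
from h import *
yaw=.149; ex=np.array([np.cos(yaw),np.sin(yaw)]); ey=np.array([-ex[1],ex[0]]); L=np.array([.5902,-.0363])
def pr(n,v,u0,u1):
    s=snap(n);P=cloud(s)
    for u in range(u0,u1):
        p=P[v,u]; q=p[:2]-L; print(u,(1000*(q@ex)).round(),(1000*(q@ey)).round(),(1000*p[2]).round(),s['image'][v,u].mean().round(),end=' | ')
    print()
pr("wrist",190,404,424); pr("wrist",190,476,520)
s=snap("top");P=cloud(s)
# top column through lane
u=345
for v in range(165,195):
    p=P[v,u]; q=p[:2]-L; print(v,(1000*(q@ex)).round(),(1000*(q@ey)).round(),(1000*p[2]).round(),s['image'][v,u].mean().round(),end=' | ')
```

```text
404 -45.0 -25.0 21.0 108.0 | 405 -44.0 -25.0 21.0 76.0 | 406 -43.0 -24.0 25.0 42.0 | 407 -44.0 -22.0 31.0 36.0 | 408 -44.0 -21.0 35.0 36.0 | 409 -44.0 -20.0 38.0 36.0 | 410 -44.0 -19.0 41.0 36.0 | 411 -44.0 -18.0 45.0 37.0 | 412 -44.0 -16.0 51.0 36.0 | 413 -44.0 -16.0 53.0 36.0 | 414 -44.0 -15.0 57.0 37.0 | 415 -44.0 -14.0 59.0 37.0 | 416 -44.0 -13.0 63.0 37.0 | 417 -44.0 -12.0 66.0 44.0 | 418 -43.0 -11.0 68.0 87.0 | 419 -42.0 -11.0 68.0 106.0 | 420 -41.0 -11.0 68.0 108.0 | 421 -40.0 -11.0 69.0 109.0 | 422 -22.0 -25.0 21.0 111.0 | 423 -22.0 -25.0 22.0 111.0 | 
476 43.0 -25.0 22.0 108.0 | 477 45.0 -25.0 21.0 66.0 | 478 44.0 -24.0 25.0 41.0 | 479 44.0 -23.0 28.0 38.0 | 480 44.0 -23.0 30.0 37.0 | 481 44.0 -22.0 32.0 38.0 | 482 43.0 -21.0 35.0 38.0 | 483 45.0 -21.0 35.0 37.0 | 484 45.0 -21.0 37.0 37.0 | 485 45.0 -20.0 39.0 37.0 | 486 44.0 -19.0 43.0 36.0 | 487 44.0 -19.0 43.0 37.0 | 488 45.0 -18.0 45.0 37.0 | 489 43.0 -17.0 49.0 37.0 | 490 44.0 -17.0 50.0 38.0 | 491 44.0 -16.0 52.0 38.0 | 492 44.0 -16.0 54.0 38.0 | 493 44.0 -15.0 56.0 38.0 | 494 44.0 -15.0 57.0 39.0 | 495 44.0 -14.0 60.0
[... 764 characters left out ...]
0 16.0 96.0 136.0 | 169 69.0 17.0 100.0 135.0 | 170 67.0 17.0 94.0 132.0 | 171 62.0 18.0 99.0 133.0 | 172 59.0 19.0 96.0 135.0 | 173 56.0 19.0 93.0 121.0 | 174 54.0 19.0 90.0 100.0 | 175 66.0 14.0 26.0 91.0 | 176 62.0 14.0 25.0 99.0 | 177 48.0 19.0 68.0 89.0 | 178 45.0 19.0 67.0 69.0 | 179 44.0 19.0 54.0 38.0 | 180 44.0 18.0 38.0 48.0 | 181 44.0 17.0 23.0 73.0 | 182 42.0 17.0 16.0 88.0 | 183 37.0 19.0 22.0 92.0 | 184 33.0 19.0 23.0 95.0 | 185 29.0 20.0 22.0 83.0 | 186 22.0 22.0 37.0 70.0 | 187 18.0 23.0 42.0 54.0 | 188 13.0 24.0 45.0 51.0 | 189 11.0 24.0 40.0 56.0 | 190 10.0 23.0 28.0 72.0 | 191 8.0 23.0 19.0 90.0 | 192 4.0 24.0 21.0 84.0 | 193 -4.0 26.0 40.0 64.0 | 194 -8.0 27.0 44.0 41.0 |
```

View pics/t2.png

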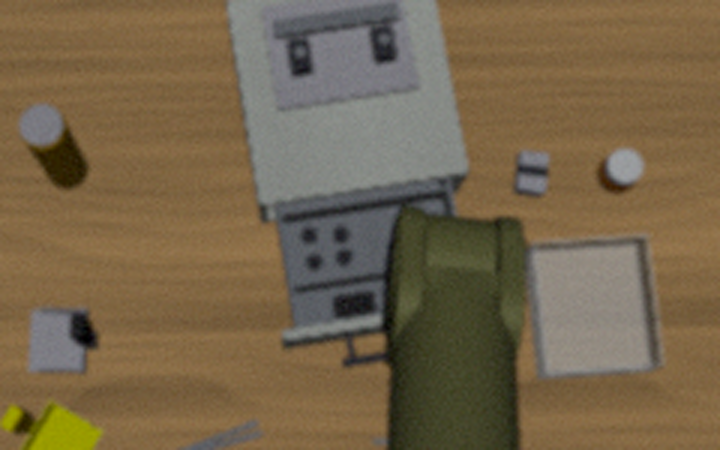

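Lane centre corrected from the walls (-40.5 and +44) to (0.592,-0.036). Next I go above the scoop grip.

>>> servo_tool([
  [40,8,0,0.03],
  [80,18,0,0.06],
  [120,28,0,0.09],
  [160,38,5,0.12],
  [200,48,10,0.147],
  [240,58,15,0.147],
  [280,68,20,0.147],
  [310,76,25,0.147],
  [335,82,30,0.147],
  [349,85,30,0.147],
  [349,85,30,0.147],
  [349,85,30,0.147],
], claw=0.5)

```text
t: 6.73
ee_pos: [0.4767, 0.2976, 0.2056]
ee_rot: [2.22, 2.223, -0.003]
ft_force: [0.4, -0.7, -0.2]
finger_gap: 0.0428
finger_force: 0.0
```

Run:
```python
from h import *
go([.4778,.298,.076],0.0)
s=snap("wrist"); P=cloud(s); I=s['image'].astype(int)
k=(abs(P[...,2]-.130)<.005)&(np.hypot(P[...,0]-.478,P[...,1]-.298)<.03)
print(k.sum()); r=cv2.minAreaRect(P[k][:,:2].astype(np.float32)); print(r,P[k].mean(0))
k=(abs(P[...,2]-.027)<.006)&(abs(P[...,0]-.478)<.06)&(abs(P[...,1]-.335)<.07)
r=cv2.minAreaRect(P[k][:,:2].astype(np.float32)); print('walls',k.sum(),r)
save(s['image'],'pics/w3.png')
```

```text
tcp [0.4767 0.2976 0.2056] heading y 0.002 zaxis [-0.001 -0.002 -1.   ] shift [  0.6   1.3 129.6] turn 0.002 q7 -0.59 t 6.73
704
((0.47845345735549927, 0.30020585656166077), (0.016416700556874275, 0.027626706287264824), 87.53214263916016) [0.47845349 0.30128484 0.12958055]
walls 607 ((0.47981834411621094, 0.33467474579811096), (0.05604415386915207, 0.07584746927022934), 87.8201675415039)
```

View pics/w3.png

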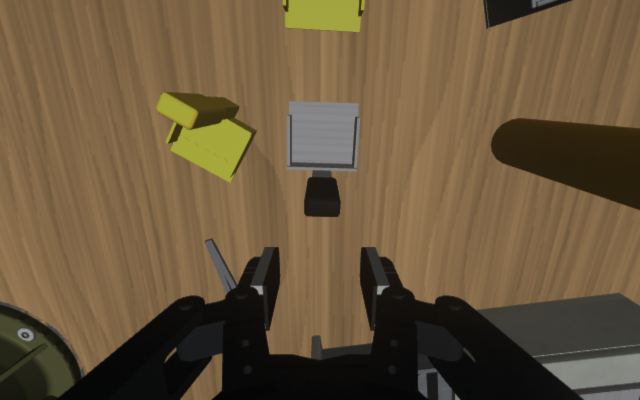

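The scoop's pan is at (322,135) and its black grip at (322,195), lined up between the fingers. I descend and grip across its 28 mm width.

>>> servo_tool([
  [3,2,25,0.04],
  [3,2,55,0.04],
  [3,2,85,0.04],
  [3,2,110,0.04],
  [3,2,122,0.04],
  [3,2,126,0.04],
  [3,2,126,0.04],
])

```text
t: 7.37
ee_pos: [0.479, 0.299, 0.0799]
ee_rot: [2.267, 2.175, -0.003]
ft_force: [-0.0, 0.2, 0.5]
finger_gap: 0.0429
finger_force: 0.0
```

>>> servo_tool([
  [0,0,0,0],
  [0,0,0,0],
  [0,0,0,0],
  [0,0,0,0],
], claw=1, newtons=80)

```text
t: 7.7
ee_pos: [0.4796, 0.3011, 0.0815]
ee_rot: [2.264, 2.177, 0.003]
ft_force: [-1.4, -1.1, 4.7]
finger_gap: 0.0276
finger_force: 79.4
```

Run:
```python
from h import *
yaw=.149; ex=np.array([np.cos(yaw),np.sin(yaw)]); ey=np.array([-ex[1],ex[0]])
L=np.array([.5921,-.0360])
for y,z in((-.086,.24),(-.086,.103)): 
    t=L+y*ey; print(t); go([*t,z],.149)
```

```text
[ 0.60486664 -0.12104712]
tcp [0.4796 0.3011 0.0815] heading y -0.039 zaxis [ 0.002  0.001 -1.   ] shift [-416.7  142.1 -158.6] turn -0.188 q7 -0.63 t 7.7
[ 0.60486664 -0.12104712]
tcp [0.4796 0.3011 0.0815] heading y -0.039 zaxis [ 0.002  0.001 -1.   ] shift [-416.8  141.8  -21.6] turn -0.188 q7 -0.63 t 7.7
```

>>> servo_tool([
  [0,0,-30,0],
  [0,0,-70,0],
  [0,0,-110,0],
  [0,0,-145,0],
  [-30,10,-160,-0.04],
  [-65,22,-160,-0.09],
  [-105,35,-160,-0.14],
  [-145,49,-160,-0.188],
  [-185,63,-160,-0.188],
  [-225,77,-160,-0.188],
  [-265,91,-160,-0.188],
  [-305,105,-160,-0.188],
  [-345,118,-160,-0.188],
  [-380,130,-160,-0.188],
  [-405,138,-160,-0.188],
  [-416,142,-160,-0.188],
  [-416,142,-160,-0.188],
  [-416,142,-160,-0.188],
])

```text
t: 9.2
ee_pos: [0.6044, -0.1197, 0.2402]
ee_rot: [-2.05, -2.379, -0.001]
ft_force: [-0.2, 0.7, -1.0]
finger_gap: 0.0272
finger_force: 79.2
```

Run:
```python
from h import *
yaw=.149; ex=np.array([np.cos(yaw),np.sin(yaw)]); ey=np.array([-ex[1],ex[0]])
L=np.array([.5921,-.0360])
go([.60487,-.12105,.103],.149)
s=snap("wrist"); save(s['image'],'pics/w4.png'); P=cloud(s)
q=P[...,:2]-L; a=q@ex;b=q@ey;z=P[...,2]
k=(z>.085)&(z<.2)&(a>-.06)&(a<.05)&(b>-.1)&(b<.02)
print(k.sum(),'z pct',np.percentile(z[k],[1,10,50,90,99]).round(3))
# pan: floor & walls extents
v,u=np.nonzero(k); 
for x in np.arange(-.048,.049,.006):
    m=k&(abs(a-x)<.003)
    if m.sum()>3: print(int(x*1000),m.sum(),'b',b[m].min().round(3),b[m].max().round(3),'z',np.percentile(z[m],[5,50,95]).round(3))
m=(a<.05)&(b<.02)&(b>-.03)&(z>.14)&(z<.19); print('walls a range',np.percentile(a[m],[0.5,99.5]) if m.any() else None)
```

```text
tcp [ 0.6044 -0.1197  0.2402] heading y 0.148 zaxis [-0.     0.001 -1.   ] shift [ -1.5   0.3 137.2] turn -0.001 q7 0.34 t 9.2
11935 z pct [0.16  0.161 0.162 0.183 0.193]
-42 29 b -0.051 -0.009 z [0.161 0.163 0.184]
-36 1262 b -0.078 -0.008 z [0.161 0.17  0.184]
-30 863 b -0.078 -0.008 z [0.161 0.162 0.185]
-24 866 b -0.078 -0.008 z [0.161 0.162 0.185]
-18 859 b -0.078 -0.008 z [0.161 0.162 0.184]
-12 882 b -0.079 -0.008 z [0.161 0.162 0.187]
-6 947 b -0.078 -0.008 z [0.161 0.162 0.191]
0 906 b -0.078 -0.008 z [0.161 0.162 0.191]
5 929 b -0.078 -0.008 z [0.161 0.162 0.19 ]
11 883 b -0.079 -0.008 z [0.16  0.162 0.185]
17 857 b -0.077 -0.008 z [0.161 0.162 0.183]
23 862 b -0.078 -0.008 z [0.16  0.162 0.185]
29 862 b -0.078 -0.008 z [0.16  0.162 0.184]
35 928 b -0.077 -0.008 z [0.161 0.178 0.184]
walls a range [-0.03906443  0.03612696]
```

View pics/w4.png

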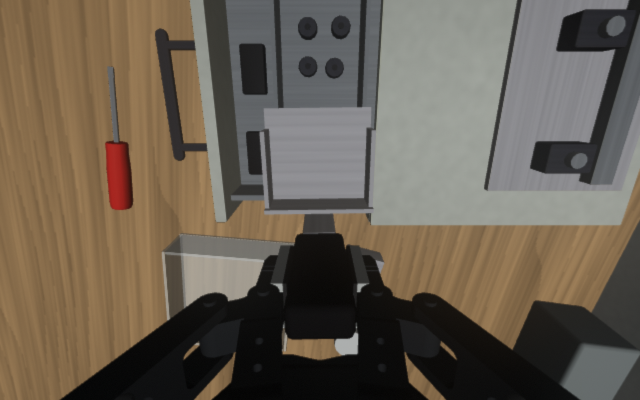

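Scoop level and square to the lane, 1.5 mm off centre. The cores are at (307,28), (340,27), (308,67) and (334,68), ahead of the lip at (318,108). Lowering.

>>> servo_tool([
  [0,1.5,25,0],
  [0,1.5,55,0],
  [0,1.5,85,0],
  [0,1.5,110,0],
  [0,1.5,125,0],
  [0,1.5,131,0],
  [0,1.5,134,0],
  [0,1.5,135.5,0],
  [0,1.5,135.5,0],
])

```text
t: 10.0
ee_pos: [0.6067, -0.1193, 0.1058]
ee_rot: [2.048, 2.381, 0.002]
ft_force: [0.5, 0.3, -2.3]
finger_gap: 0.0274
finger_force: 79.3
```

>>> servo_tool([
  [0,0,1,0],
  [0,0,2,0],
  [0,0,2.5,0],
  [0,0,2.5,0],
])

```text
t: 10.33
ee_pos: [0.6066, -0.1201, 0.1035]
ee_rot: [2.049, 2.379, 0.002]
ft_force: [-0.7, 0.6, 4.0]
finger_gap: 0.0273
finger_force: 80.0
```

>>> servo_tool([
  [6,0,0,0],
  [13,0,0,0],
  [20,0,0,0],
  [27,0,0,0],
  [34,0,0,0],
  [40,0,0,0],
  [46,0,0,0],
  [52,0,0,0],
  [57,0,0,0],
  [62,0,0,0],
  [67,0,0,0],
  [72,0,0,0],
  [77,0,0,0],
  [82,0,0,0],
  [86,0,0,0],
  [90,0,0,0],
  [93,0,0,0],
  [96,0,0,0],
  [98,0,0,0],
  [98,0,0,0],
])

```text
t: 12.0
ee_pos: [0.5924, -0.0239, 0.1035]
ee_rot: [2.049, 2.377, 0.001]
ft_force: [-0.2, -4.2, 7.4]
finger_gap: 0.0275
finger_force: 80.5
```

```bash
cat > core.py <<'E'
from h import *
import sys
def cores(name,box):
    s=snap(name); I=s['image']; u0,v0,u1,v1=box
    save(cv2.resize(I[v0:v1,u0:u1],None,fx=2.5,fy=2.5,interpolation=cv2.INTER_CUBIC),sys.argv[1])
    return s
yaw=.149; ex=np.array([np.cos(yaw),np.sin(yaw)]); ey=np.array([-ex[1],ex[0]]); L=np.array([.5921,-.0360])
E
python3 - pics/w5.png <<'E'
from core import *
s=cores("wrist",(220,40,440,240)); st=ctrl.get_state(); q=st['ee_pos'][:2]-L; print(q@ex,q@ey,st['ee_pos'],st['ft_force'])
E
```

```text
0.0020862337621960214 0.011891217139749078 [ 0.59239788 -0.02393084  0.10348924] [-0.35781007 -4.67165154  7.67674958]
```

View pics/w5.png

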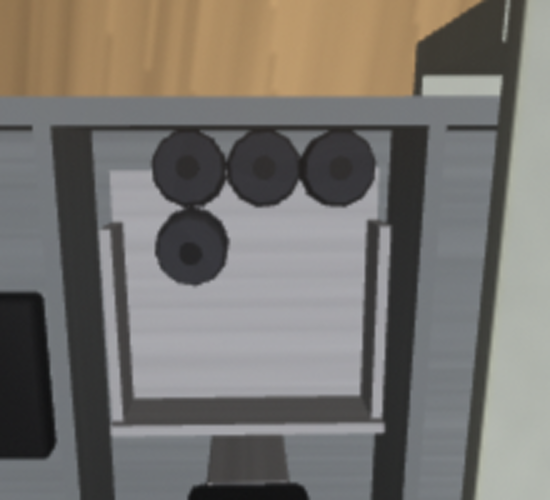

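The crop shows all four cores at the lip's front: (188,168), (264,168), (340,168) and (192,246). The lip at y≈170 is about 10 mm short of the end wall, so I push on.

>>> servo_tool([
  [2,0,0,0],
  [4,0,0,0],
  [6,0,0,0],
  [8,0,0,0],
  [9,0,0,0],
  [10,0,0,0],
  [11,0,0,0],
  [11,0,0,0],
])

```text
t: 12.72
ee_pos: [0.5909, -0.0137, 0.1036]
ee_rot: [2.049, 2.376, 0.001]
ft_force: [-0.2, -6.7, 7.2]
finger_gap: 0.0271
finger_force: 80.4
```

```bash
cat >> core.py <<'E'
def find(s,zlo,zhi,C,r,dark=90):
    "centres of dark tops, by depth band + colour, near C"
    P=cloud(s); I=s['image'].astype(int); z=P[...,2]
    m=((I.max(2)<dark)&(z>zlo)&(z<zhi)&(np.hypot(P[...,0]-C[0],P[...,1]-C[1])<r)).astype(np.uint8)
    m=cv2.morphologyEx(m,cv2.MORPH_OPEN,np.ones((3,3),np.uint8))
    n,lab,stt,cc=cv2.connectedComponentsWithStats(m)
    out=[]
    for i in range(1,n):
        if stt[i,4]>15: p=P[lab==i]; q=p.mean(0); d=q[:2]-L; print('blob',stt[i].tolist(),q.round(3),'lane',(d@ex).round(3),(d@ey).round(3),'z',np.percentile(p[:,2],[5,95]).round(3))
E
python3 - <<'E'
from core import *
st=ctrl.get_state(); q=st['ee_pos'][:2]-L; print(q@ex,q@ey)
find(snap("wrist"),.032,.06,L+.06*ey,.07,75)
E
```

```text
0.0021256251313628307 0.022224602502731
blob [311, 109, 60, 67, 1461] [0.597 0.053 0.042] lane 0.018 0.087 z [0.038 0.044]
blob [371, 109, 16, 135, 1034] [0.626 0.025 0.047] lane 0.042 0.056 z [0.035 0.059]
blob [245, 110, 18, 137, 1178] [0.543 0.012 0.047] lane -0.042 0.055 z [0.034 0.059]
blob [281, 110, 30, 58, 1314] [0.567 0.041 0.042] lane -0.013 0.079 z [0.039 0.044]
blob [267, 159, 3, 10, 30] [0.55  0.02  0.038] lane -0.033 0.061 z [0.033 0.042]
blob [220, 173, 19, 39, 423] [ 0.524 -0.004  0.034] lane -0.063 0.042 z [0.033 0.035]
blob [268, 175, 3, 9, 27] [0.552 0.009 0.038] lane -0.033 0.05 z [0.033 0.043]
blob [366, 177, 3, 22, 66] [0.622 0.013 0.038] lane 0.037 0.044 z [0.033 0.044]
blob [269, 192, 3, 7, 21] [ 0.554 -0.003  0.038] lane -0.033 0.038 z [0.033 0.043]
blob [270, 201, 65, 8, 396] [ 0.577 -0.006  0.04 ] lane -0.011 0.031 z [0.033 0.047]
blob [336, 201, 16, 4, 53] [ 0.607 -0.002  0.036] lane 0.02 0.032 z [0.032 0.04 ]
blob [353, 200, 15, 5, 53] [0.62  0.    0.036] lane 0.033 0.032 z [0.032 0.041]
blob [305, 215, 28, 4, 110] [ 0.59  -0.007  0.056] lane 0.002 0.029 z [0.053 0.059]
```

Lip at the wall, all four cores on the pan (tops at 44 mm). I retreat slowly inside the lane, then make a brisk forward start so the cores slide towards the back of the pan.

>>> servo_tool([
  [-1,0,0,0],
  [-2,0,-1.5,0],
  [-4,0,-3,0],
  [-7,0,-3,0],
  [-11,0,-3,0],
  [-16,0,-3,0],
  [-21,0,-3,0],
  [-27,0,-3,0],
  [-33,0,-3,0],
  [-39,0,-3,0],
  [-45,0,-3,0],
  [-51,0,-3,0],
  [-57,0,-3,0],
  [-62,0,-3,0],
  [-67,0,-3,0],
  [-70,0,-3,0],
  [-72,0,-3,0],
  [-73,0,-3,0],
  [-73,0,-3,0],
])

```text
t: 14.35
ee_pos: [0.6007, -0.0844, 0.1053]
ee_rot: [-2.05, -2.381, -0.0]
ft_force: [-0.5, -0.1, -2.4]
finger_gap: 0.0268
finger_force: 79.3
```

>>> servo_tool([
  [28,0,0,0],
  [44,0,0,0],
  [54,0,0,0],
  [60,0,0,0],
  [63,0,0,0],
  [65,0,0,0],
  [65,0,0,0],
])

```text
t: 14.93
ee_pos: [0.5911, -0.0206, 0.1053]
ee_rot: [2.05, 2.38, -0.001]
ft_force: [-0.7, -1.2, -2.4]
finger_gap: 0.027
finger_force: 79.2
```

Run:
```python
from core import *
st=ctrl.get_state(); q=st['ee_pos'][:2]-L; print(q@ex,q@ey,st['ee_pos'],st['t'])
s=snap("wrist"); save(s['image'][20:260,200:460],'pics/w6.png')
find(s,.041,.052,L+.05*ey,.06,75)
```

```text
0.0013056643964658395 0.015371216727338963 [ 0.59110935 -0.02060527  0.10531747] 14.9333
blob [310, 97, 25, 29, 631] [0.582 0.053 0.044] lane 0.003 0.09 z [0.042 0.046]
blob [341, 98, 25, 28, 617] [0.602 0.056 0.044] lane 0.023 0.09 z [0.042 0.046]
blob [250, 106, 6, 30, 104] [0.538 0.041 0.047] lane -0.042 0.084 z [0.042 0.051]
blob [379, 107, 6, 54, 172] [0.623 0.045 0.047] lane 0.042 0.076 z [0.042 0.051]
blob [281, 117, 28, 28, 627] [0.566 0.039 0.044] lane -0.015 0.078 z [0.042 0.046]
blob [253, 137, 5, 42, 137] [0.542 0.017 0.047] lane -0.042 0.06 z [0.042 0.052]
blob [284, 151, 27, 27, 569] [0.57  0.017 0.045] lane -0.014 0.055 z [0.042 0.046]
blob [378, 162, 4, 13, 43] [0.626 0.023 0.047] lane 0.042 0.053 z [0.042 0.052]
blob [377, 178, 4, 8, 28] [0.627 0.013 0.047] lane 0.042 0.043 z [0.041 0.052]
blob [256, 180, 5, 38, 124] [ 0.546 -0.012  0.046] lane -0.042 0.031 z [0.042 0.051]
blob [377, 187, 3, 8, 24] [0.628 0.007 0.047] lane 0.042 0.037 z [0.043 0.052]
blob [376, 196, 3, 9, 27] [ 0.629 -0.     0.046] lane 0.042 0.03 z [0.042 0.05 ]
blob [270, 205, 20, 4, 70] [ 0.562 -0.016  0.046] lane -0.027 0.025 z [0.042 0.049]
blob [374, 206, 5, 22, 70] [ 0.631 -0.013  0.047] lane 0.042 0.017 z [0.042 0.052]
blob [258, 219, 4, 9, 29] [ 0.549 -0.03   0.046] lane -0.042 0.012 z [0.041 0.052]
```

Run:
```python
from core import *
s=snap("wrist"); P=cloud(s)
for u,v in((322,111),(353,112),(295,131),(297,164)):
    p=P[v-6:v+7,u-6:u+7].reshape(-1,3); q=p.mean(0)[:2]-L; print(np.percentile(p[:,2],[10,50,90]).round(4),(q@ex).round(4),(q@ey).round(4))
# pan floor & lip in image: profile along b at a=+-.03
q=P[...,:2]-L;a=q@ex;b=q@ey
for y in np.arange(.03,.1,.004):
    k=(abs(b-y)<.002)&(abs(a+.03)<.004); k2=(abs(b-y)<.002)&(abs(a-.036)<.002); print(round(y,3),np.median(P[...,2][k]).round(4) if k.any() else None,np.median(P[...,2][k2]).round(4) if k2.any() else None)
```

```text
[0.0443 0.0453 0.0463] 0.0033 0.0896
[0.0444 0.0455 0.0463] 0.0228 0.0891
[0.0441 0.045  0.046 ] -0.0145 0.077
[0.0443 0.0452 0.046 ] -0.0137 0.0549
0.03 0.0273 0.0417
0.034 0.0272 0.0409
0.038 0.0273 0.0447
0.042 0.0272 0.0438
0.046 0.0274 0.0425
0.05 0.0272 0.042
0.054 0.0272 0.0419
0.058 0.0274 0.0439
0.062 0.0272 0.0428
0.066 0.0273 0.0423
0.07 0.0273 0.0443
0.074 0.0269 0.0444
0.078 0.027 0.0336
0.082 0.0265 0.0262
0.086 0.0262 0.0257
0.09 0.0259 0.0255
0.094 0.022 0.0221
0.098 0.0232 0.0507
```

View pics/w6.png

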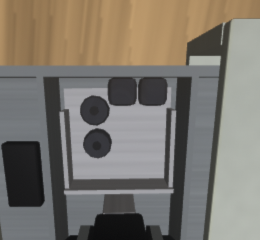

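The picture shows all four cores on the pan. Two stand at (94,108) and (97,143). Two have tipped on their sides at (122,92) and (152,92), right at the lip. I push the lip back to the wall, back off very gently and lift straight up with soft accelerations.

>>> servo_tool([
  [1,0,1,0],
  [2,0,2,0],
  [3,0,2.5,0],
  [4,0,2.5,0],
  [5,0,2.5,0],
  [6,0,2.5,0],
  [7,0,2.5,0],
  [8,0,2.5,0],
  [8,0,2.5,0],
])

```text
t: 15.78
ee_pos: [0.5907, -0.0137, 0.1036]
ee_rot: [2.05, 2.377, 0.0]
ft_force: [-1.0, -5.1, 5.7]
finger_gap: 0.027
finger_force: 80.3
```

>>> servo_tool([
  [-0.5,0,0,0],
  [-1,0,-0.5,0],
  [-1.5,0,-1.5,0],
  [-2,0,-3,0],
  [-2.5,0,-5,0],
  [-3,0,-8,0],
  [-3,0,-12,0],
  [-3,0,-17,0],
  [-3,0,-23,0],
  [-3,0,-30,0],
  [-3,0,-37,0],
  [-3,0,-44,0],
  [-3,0,-51,0],
  [-3,0,-58,0],
  [-3,0,-65,0],
  [-3,0,-71,0],
  [-3,0,-76,0],
  [-3,0,-79,0],
  [-3,0,-80,0],
  [-3,0,-80,0],
])

```text
t: 17.45
ee_pos: [0.5903, -0.0151, 0.1829]
ee_rot: [2.05, 2.381, 0.0]
ft_force: [-0.1, 0.8, -2.2]
finger_gap: 0.0274
finger_force: 79.3
```

Run:
```python
from core import *
st=ctrl.get_state(); q=st['ee_pos'][:2]-L; tb=q@ey; print(q@ex,tb,st['ee_pos'],st['t'])
s=snap("wrist"); P=cloud(s)
z0=st['ee_pos'][2]-.103+.022+.003; print('pan floor',z0)
find(s,z0+.012,z0+.019+.004,L+(tb+.045)*ey,.05,75)
```

```text
0.0013494513562975483 0.02092019917702779 [ 0.59032891 -0.01511127  0.18291119] 17.45
pan floor 0.10491118954374187
blob [308, 106, 28, 28, 712] [0.582 0.053 0.122] lane 0.003 0.09 z [0.118 0.124]
blob [339, 106, 27, 28, 695] [0.601 0.056 0.122] lane 0.023 0.09 z [0.118 0.124]
blob [279, 118, 29, 29, 652] [0.564 0.043 0.122] lane -0.016 0.082 z [0.119 0.124]
blob [283, 150, 28, 28, 601] [0.569 0.022 0.122] lane -0.014 0.061 z [0.119 0.124]
blob [270, 203, 97, 6, 457] [ 0.587 -0.006  0.122] lane -0.0 0.03 z [0.118 0.127]
```

All four cores ride in the pan (floor at 105 mm). I compute the transport to over the bin, with the lip just inside its +y wall.

Run:
```python
from h import *
go([.512,-.323,.143],.05)
d=np.array([0]); 
# smooth S-profile
n=36; t=np.linspace(0,1,n+1)[1:]; f=10*t**3-15*t**4+6*t**5; print(f.round(3).tolist())
```

```text
tcp [ 0.5902 -0.0151  0.1826] heading y 0.149 zaxis [-0. -0. -1.] shift [-292.9 -123.    39.7] turn 0.099 q7 0.18 t 17.5
[0.0, 0.002, 0.005, 0.012, 0.022, 0.035, 0.054, 0.076, 0.104, 0.135, 0.171, 0.21, 0.253, 0.298, 0.347, 0.397, 0.448, 0.5, 0.552, 0.603, 0.653, 0.702, 0.747, 0.79, 0.829, 0.865, 0.896, 0.924, 0.946, 0.965, 0.978, 0.988, 0.995, 0.998, 1.0, 1.0]
```

>>> servo_tool([
  [-0.3,-0.1,0,0],
  [-0.8,-0.3,0,0],
  [-1.6,-0.7,0,0],
  [-3.5,-1.5,0,0],
  [-6.5,-2.7,0,0],
  [-10.3,-4.3,0,0],
  [-15.8,-6.6,0,0],
  [-22.3,-9.4,0,0],
  [-30.5,-12.8,0,0],
  [-39.6,-16.6,0,0],
  [-50.1,-21,0,0],
  [-61.5,-25.8,0,0],
  [-74.1,-31.1,0,0],
  [-87.3,-36.7,0,0],
  [-101.7,-42.7,0,0],
  [-116.3,-48.8,0,0],
  [-131.3,-55.1,0,0],
  [-146.5,-61.5,0,0],
])

```text
t: 19.0
ee_pos: [0.5505, -0.171, 0.1828]
ee_rot: [2.051, 2.38, -0.0]
ft_force: [-0.0, 0.2, -2.1]
finger_gap: 0.0274
finger_force: 79.3
```

>>> servo_tool([
  [-15.2,-6.4,0,0],
  [-30.2,-12.7,0,0],
  [-44.8,-18.8,0,0],
  [-59.2,-24.8,0,0],
  [-72.4,-30.4,0,0],
  [-85,-35.7,0,0],
  [-96.4,-40.5,0,0],
  [-106.9,-44.9,0,0],
  [-116,-48.7,0,0],
  [-124.2,-52.1,0,0],
  [-130.7,-54.9,0,0],
  [-136.2,-57.2,0,0],
  [-140,-58.8,0,0],
  [-143,-60,0,0],
  [-145,-60.9,0,0],
  [-146,-61.3,0,0],
  [-146.5,-61.5,0,0],
  [-146.5,-61.5,0,0],
])

```text
t: 20.5
ee_pos: [0.5123, -0.3229, 0.1828]
ee_rot: [-2.049, -2.381, -0.0]
ft_force: [0.7, 0.2, -2.2]
finger_gap: 0.027
finger_force: 79.3
```

>>> servo_tool([
  [0,0,0.5,0.01],
  [0,0,1.5,0.02],
  [0,0,3,0.03],
  [0,0,5,0.04],
  [0,0,8,0.05],
  [0,0,11,0.06],
  [0,0,15,0.07],
  [0,0,19,0.08],
  [0,0,23,0.09],
  [0,0,27,0.099],
  [0,0,31,0.099],
  [0,0,34,0.099],
  [0,0,36,0.099],
  [0,0,37,0.099],
  [0,0,38,0.099],
  [0,0,38,0.099],
  [0,0,38,0.099],
])

```text
t: 21.92
ee_pos: [0.5122, -0.3232, 0.1449]
ee_rot: [2.165, 2.276, 0.0]
ft_force: [0.4, 0.1, -2.7]
finger_gap: 0.0272
finger_force: 79.4
```

```bash
cat >> core.py <<'E'
B=np.array([.5113,-.306]); bex=np.array([np.cos(.05),np.sin(.05)]); bey=np.array([-bex[1],bex[0]])
E
python3 - <<'E'
from core import *
st=ctrl.get_state(); q=st['ee_pos'][:2]-B; tb=q@bey; print('tcp bin',q@bex,tb,st['ee_pos'],st['t'])
s=snap("wrist"); save(s['image'],'pics/w7.png'); P=cloud(s); q=P[...,:2]-B;a=q@bex;b=q@bey;z=P[...,2]
z0=st['ee_pos'][2]-.103+.022+.003
find(s,z0+.012,z0+.023,B+(tb+.05)*bey,.05,75)
k=(z>.045)&(z<.060)&(abs(a)<.05)&(b>.04)&(b<.1); print('rim +y',k.sum(),np.percentile(b[k],[5,50,95]) if k.any() else '')
k=(z>.045)&(z<.060)&(abs(b)<.06)&(a<-.06)&(a>-.1); print('rim -x',k.sum(),np.percentile(a[k],[5,50,95]) if k.any() else '')
k=(abs(z-z0)<.004)&(abs(a)<.045)&(b>-.02)&(b<.1); print('pan b',np.percentile(b[k],[1,99]),'a',np.percentile(a[k],[1,99]))
E
```

```text
tcp bin 6.458309355850365e-05 -0.017216206918834274 [ 0.51222495 -0.32319146  0.14493696] 21.9167
blob [308, 106, 28, 28, 696] [ 0.511 -0.254  0.084] lane -0.113 -0.204 z [0.08  0.086]
blob [338, 106, 28, 28, 698] [ 0.53  -0.253  0.084] lane -0.093 -0.206 z [0.08  0.086]
blob [279, 117, 29, 30, 659] [ 0.492 -0.263  0.084] lane -0.133 -0.209 z [0.081 0.086]
blob [283, 150, 28, 28, 604] [ 0.495 -0.284  0.084] lane -0.133 -0.231 z [0.081 0.086]
blob [279, 204, 82, 5, 387] [ 0.511 -0.314  0.085] lane -0.121 -0.263 z [0.08  0.089]
rim +y 816 [0.06701647 0.06901955 0.07048192]
rim -x 1208 [-0.0795784  -0.07673557 -0.07591709]
pan b [-0.00784099  0.05880305] a [-0.03701422  0.03460181]
```

Bin walls and pan agree with the plan, and the lip is 7 mm inside the +y wall with all four cores on the pan. I snatch the scoop back 110 mm so the cores are left behind.

>>> servo_tool([
  [-41,0,0,0],
  [-82,0,0,0],
  [-105,0,0,0],
  [-110,0,0,0],
  [-110,0,0,0],
  [-110,0,0,0],
  [-110,0,0,0],
])

```text
t: 22.55
ee_pos: [0.5183, -0.431, 0.1448]
ee_rot: [-2.163, -2.278, -0.002]
ft_force: [0.3, -0.5, -1.7]
finger_gap: 0.0269
finger_force: 79.5
```

```bash
cat > chk.py <<'E'
from core import *
st=ctrl.get_state(); q=st['ee_pos'][:2]-B; tb=q@bey; print('tcp bin',(q@bex).round(4),tb.round(4),st['ee_pos'].round(4),st['t'])
def blobs(n):
    s=snap(n); P=cloud(s); I=s['image'].astype(int); q=P[...,:2]-B;a=q@bex;b=q@bey;z=P[...,2]
    m=((I.max(2)<75)&(abs(a)<.09)&(b>-.12)&(b<.1)&(z>.005)&(z<.11)).astype(np.uint8)
    m=cv2.morphologyEx(m,cv2.MORPH_OPEN,np.ones((3,3),np.uint8)); c,lab,stt,_=cv2.connectedComponentsWithStats(m)
    print(n)
    for i in range(1,c):
        k=lab==i
        if stt[i,4]>8: print(stt[i].tolist(),'bin',a[k].mean().round(3),b[k].mean().round(3),'z',np.percentile(z[k],[5,50,95]).round(3))
blobs("wrist"); blobs("top")
E
python3 chk.py
```

```text
tcp bin 0.0008 -0.1252 [ 0.5183 -0.431   0.1448] 22.55
wrist
[289, 0, 25, 20, 415] bin -0.013 0.024 z [0.013 0.022 0.023]
[298, 90, 26, 18, 331] bin -0.007 -0.043 z [0.018 0.023 0.026]
[265, 129, 106, 80, 1398] bin 0.001 -0.104 z [0.071 0.079 0.088]
[304, 215, 29, 9, 255] bin 0.0 -0.118 z [0.095 0.102 0.109]
top
[411, 207, 3, 4, 12] bin 0.017 0.051 z [0.017 0.023 0.027]
[412, 212, 3, 4, 12] bin -0.002 0.05 z [0.017 0.024 0.028]
[439, 213, 4, 3, 12] bin -0.01 -0.049 z [0.019 0.024 0.029]
[418, 216, 3, 3, 9] bin -0.016 0.03 z [0.02  0.026 0.027]
```

All four cores are in the bin at heights consistent with its floor: (17,51), (-2,50), (-10,-49) and (-16,30) mm in the bin frame. I check the bare bench beyond the bin for setting the scoop down.

>>> servo_tool([
  [-15,-7,0,0],
  [-35,-17,0,0],
  [-60,-30,0,0],
  [-85,-42,0,0],
  [-100,-50,0,0],
  [-100,-50,0,0],
  [-100,-50,0,0],
])

```text
t: 23.23
ee_pos: [0.4718, -0.5361, 0.1447]
ee_rot: [-2.167, -2.274, 0.0]
ft_force: [0.4, 1.3, -0.8]
finger_gap: 0.0269
finger_force: 79.5
```

```bash
python3 - <<'E'
from core import *
go([.466,-.53,.0815])
s=snap("side");P=cloud(s);z=P[...,2]
for n,x0,x1,y0,y1 in(("zone",.41,.53,-.56,-.44),):
    k=(P[...,0]>x0)&(P[...,0]<x1)&(P[...,1]>y0)&(P[...,1]<y1); print(n,k.sum(),np.percentile(z[k],[1,25,50,75]).round(3), ((z[k]>.01)&(z[k]<.05)).sum())
E
python3 chk.py
```

```text
tcp [ 0.4718 -0.5361  0.1447] heading y 0.048 zaxis [-0.  0. -1.] shift [ 6.4 -5.4 63.2] turn 0 q7 0.93 t 23.23
zone 10604 [-0.002  0.082  0.266  0.541] 0
tcp bin -0.0496 -0.2265 [ 0.473  -0.5347  0.1446] 23.2833
wrist
top
[411, 207, 3, 4, 12] bin 0.017 0.051 z [0.016 0.022 0.026]
[412, 212, 3, 4, 12] bin -0.001 0.049 z [0.015 0.023 0.027]
[438, 213, 4, 3, 12] bin -0.009 -0.046 z [0.018 0.022 0.026]
[418, 216, 3, 3, 9] bin -0.016 0.029 z [0.02  0.022 0.026]
```

Nothing there at bench level. I set the scoop down.

>>> servo_tool([
  [0,0,15,0],
  [0,0,35,0],
  [0,0,50,0],
  [0,0,58,0],
  [0,0,61,0],
  [0,0,63,0],
  [0,0,64,0],
  [0,0,65,0],
  [0,0,65,0],
])

```text
t: 24.13
ee_pos: [0.4733, -0.5355, 0.0815]
ee_rot: [2.164, 2.275, 0.001]
ft_force: [-0.6, 2.6, 4.0]
finger_gap: 0.0269
finger_force: 80.0
```

>>> servo_tool([
  [0,0,-1,0],
  [0,0,-1,0],
  [0,0,-1,0],
  [0,0,-1,0],
  [0,0,-1,0],
], claw=0.4)

```text
t: 24.55
ee_pos: [0.4727, -0.5355, 0.0808]
ee_rot: [2.165, 2.276, -0.0]
ft_force: [-0.2, 0.4, -0.0]
finger_gap: 0.0507
finger_force: 0.0
```

>>> servo_tool([
  [0,0,-15,0],
  [0,0,-40,0],
  [0,0,-75,0],
  [0,0,-110,0],
  [0,0,-130,0],
  [0,0,-130,0],
  [0,0,-130,0],
  [0,0,-130,0],
])

```text
t: 25.22
ee_pos: [0.4724, -0.5349, 0.2097]
ee_rot: [-2.164, -2.275, -0.0]
ft_force: [0.2, -1.2, -0.3]
finger_gap: 0.0515
finger_force: 0.0
```

```bash
python3 - <<'E'
from core import *
st=ctrl.get_state(); print(st['ee_pos'],st['ft_force'],st['finger_gap'],st['t'])
s=snap("wrist"); P=cloud(s);z=P[...,2]; C=np.array([.473,-.535])
r=np.hypot(P[...,0]-C[0],P[...,1]-C[1])
k=(r<.03)&(z>.12)&(z<.14); print('grip top',k.sum(),P[k].mean(0),np.ptp(z[k]))
k=(abs(P[...,0]-C[0])<.025)&(P[...,1]>C[1]+.015)&(P[...,1]<C[1]+.06)&(z<.02); print('pan floor z',np.percentile(z[k],[2,50,98]))
s=snap("top"); P=cloud(s); q=P[...,:2]-L; a=q@ex;b=q@ey;z=P[...,2]
k=(abs(z-.08)<.02)&(a<-.12)&(a>-.18)&(abs(b)<.05); print('handle lane-x',np.median(a[k]),k.sum())
E
python3 chk.py
```

```text
[ 0.47237601 -0.53489538  0.20974204] [ 0.15206595 -1.21983272 -0.31865158] 0.051484556623488165 25.2167
grip top 730 [ 0.47307557 -0.53406504  0.12891882] 0.011598818046789722
pan floor z [0.00161554 0.00315797 0.00475328]
handle lane-x -0.14328547110466777 109
tcp bin -0.0505 -0.2264 [ 0.4722 -0.5347  0.209 ] 25.3167
wrist
[353, 0, 19, 3, 55] bin -0.01 -0.055 z [0.015 0.02  0.023]
[450, 7, 13, 10, 89] bin 0.071 -0.069 z [0.028 0.044 0.054]
top
[411, 207, 3, 3, 9] bin 0.019 0.051 z [0.02  0.023 0.027]
[412, 212, 3, 4, 12] bin -0.001 0.049 z [0.019 0.022 0.024]
[438, 213, 4, 3, 12] bin -0.009 -0.046 z [0.017 0.023 0.027]
[418, 216, 3, 3, 9] bin -0.016 0.029 z [0.018 0.024 0.029]
```

The scoop stands flat (pan floor at 3 mm, grip top at 129 mm). The drawer is still out, the four cores are in the bin, and the arm is clear.

```bash
python3 -c "
from workcell import ctrl; print(ctrl.hand_in())"
```

```text
the job is handed in; nothing more can be done
None
```

The job is handed in, though the verdict was not returned: by my last measurements the drawer is out at its stop, all four cores lie in the clear bin, and the emptied scoop stands upright on the bench beyond the bin, clear of the arm.

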